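Raise the test-bench guard window to its marker

TASK

Push the counterweighted window of the sloping test guard up from beneath its lip with the fingertips until the pointed tab at the end of the lip stands level with the point of the marker clip on the side rail, then draw the fingers away and leave it standing there. Do not pinch the lip or press on its upper side, do not push the marker clip along its rail, and leave the other things on the bench where they stand.

Things in the scene. Friction and masses are not known exactly. Their poses are not given: they have to be found in the camera images.
- guard: Grey bench guard, fixed, 318 mm wide, 430 high, open-backed; its sloping front (own -x; own z up) faces the robot's right side. Origin: bench, mid-width, below the lip's root at window-down. The front leans back 35 deg: 'up the slope' = (sin 35, 0, cos 35), 'out of the front' = (-cos 35, 0, sin 35) in own axes. Side rails, 28 mm wide, at own y = +-145 mm, stand 8 mm out of the pane's face.
- sash (a joint): Travel of the clear window up the slope in m: 0 fully down, 0.185 at the upper stop. It starts 0 to 40 mm up. Counterweights hidden in the rails balance it: it stays wherever it is left, and takes about 2 to 7 N along the slope to move, either way.
- lip_under (a point): Point moving with the window: middle of the lip's width, on its underside, where it meets the pane's face; 123 mm above the bench when fully down. From here the lip, an aluminium flange 200 mm wide and 6 mm thick, stands 40 mm out of the front (so it rises 35 deg outwards). The space beneath is free; the fixed apron below lies 16 mm behind the pane's face.
- tab_tip (a point): Tip of the small flat pointed tab at the left-hand end (seen facing the guard's front; own +y, the end nearer the robot) of the lip, pointing sideways to that rail; 117 mm from the middle, 16 mm out of the pane's face and 12 mm up the slope from lip_under. Moves with the window.
- marker_tip (a point): Point of the dark steel marker clip (26 mm long, clamp screw on its outer side) on the left-hand rail (own +y, the rail nearer the robot), pointing sideways to the tab; 123 mm from the middle, 16 mm out. It sits somewhere new each time, 38 to 153 mm up the slope from where the tab starts. When the window is right the two points face each other, 6 mm apart.
- tool_can: Bystander: dark steel can, 84 mm in diameter and 105 mm high, with tool shafts standing up to about 200 mm, on the bench behind the guard. Origin at the centre of its underside.
- wrench: Bystander: steel wrench, 170 mm long, lying on the bench in front of the guard. Origin under its middle.
- jar: Bystander: glass jar with steel lid, 64 mm in diameter and 75 mm high, in front of the guard's far rail. Origin at the centre of its underside.
- valve: Bystander: brass valve, 60 mm foot, 100 mm high, standing inside the guard behind the window. Origin at the centre of its underside.
- lip_top (a point): Point moving with the window: middle of the sloping aluminium cover on the lip's upper side, which runs from the lip's outer edge up to the pane 36 mm up the slope from the root, so that the lip is a wedge. Not to be pinched or pressed.

How it is judged:
On the way:
1. the fingers push the window up from beneath its lip by more than 15 mm (distance of lip_under from where it was at the start of the episode above 0.015 m and contact force between the fingers and lip above 0.5 N), for 0.1 s.
At the end, for the whole second after the job is handed in: The tip of the lip's tab is level with the marker clip's point within 10 mm along the slope, and the window is at rest by itself (z of tab_tip in the frame of marker_tip between -0.01 and 0.01 m and velocity of joint sash between -0.005 and 0.005 m/s); the robot touches nothing.
It fails at once if the lip is pinched or its upper side is pressed (over 3 N) (contact force between the fingers and lip_top above 3 N).
It fails at once if the marker clip is pushed along its rail (over 5 mm) (distance of marker_tip from where it was at the start of the episode above 0.005 m).
It fails at once if a bystander is moved (over 25 mm) (distance of any of tool_can, wrench, jar, valve from where it was at the start of the episode above 0.025 m).
It also fails if it takes over 48 s, if anything falls off the work surface, if the arm or the gripper's body presses on something with over 40 N, if the wrist force passes 120 N, or if a joint passes its speed limit or range.

ROBOT

A 6-joint arm with a two-finger parallel gripper is mounted at the origin on the work surface. World frame = base frame: x ahead of the robot, y to its left, z up, the work surface at z = 0. Lengths are in m, angles in rad, forces in N, time in s.
With the tool pointing down it reaches from about 0.4 to 0.825 m from the base axis. Payload 7 kg.
Tool frame: the origin (TCP) lies at the centre of the arm's flange, where the gripper is bolted on; the fingertips stand 178 mm ahead of it and the grasp point (between the pads) lies arm.tcp_to_grasp ahead of it (arm.tcp_to_grasp is the distance from the TCP to the grasp point, in m); z points along the fingers, y is the direction in which the jaws open and shut (so a half turn about z gives the same grasp; the last joint's range is limited). The gripper opens to 88 mm and grips with 3 to 60 N. Pads are 19 mm wide; open, the fingers measure 130 mm over their backs; the gripper's body (78 mm by 193 mm) begins 47 mm behind the grasp point.
Start: joints at [-1.027, 0.359, 0.012, 0, -1.224, -0.288], TCP at [0.171, -0.653, 0.405] pointing down, gripper open.
Joint ranges: [-3.07, 3.07], [-1.43, 2.12], [-1.02, 1.25], [-3.03, 1.67], [-3.05, -0], [-3.03, 3.03]. Speed limits (rad/s): [2.39, 2.39, 3.01, 3.14, 3.14, 3.14].

INTERFACE

Orientations are given as [roll, pitch, yaw] about the fixed x, y, z axes, in that order (R = Rz(yaw) Ry(pitch) Rx(roll)).
In Python, from station import arm gives the robot as it stands.
- The arm moves only by the tool move_arm, never from a script. Its argument "deltas" is a list of rows, each a list of 6 numbers: the shift along the world's x, y, z in mm, then the turn, a rotation vector about the world's x, y, z in degrees. In form: [[tx, ty, tz, ax, ay, az], ...]. A call has exactly 5 rows; each row shifts and turns the commanded pose from where the row before left it; what a row does not reach is not made up. A row lasts 1/12 s, in which the tool goes at most 41.7 mm and 7.16 degrees, less where a joint would pass 70% of its speed; a pose out of reach is approached as far as the arm can. A call with a gripper value outside its range is refused whole. "claw" is the closure in counts, from 0 (fully open) to 255 (shut), set as the call begins (left out, the last holds). The fingers move at their own pace and stop on an object; "squeeze" is the grip in N (left out, the last holds). Time passes only in rows, so rows that do not move let the fingers close, or fill a call up. It gives the time, the measured TCP pose, the force and the opening at its end, in the units of the state.
- arm.get_state(): the state, without advancing time (a new reading comes with each control period).
- arm.grab_frame(name): name is "scene" or "top" or "wrist"; returns the picture (400x640x3 uint8, red, green, blue); there is no depth.
- arm.calibration(name): a dict with "intrinsics" (3x3 intrinsics, pixels), "T" (4x4, takes a point from camera to world coordinates); the wrist camera has in their place "mount" (4x4, takes a point from camera to tool coordinates, whose origin is the TCP and whose axes are the flange's). Camera axes: x right, y up, looking along -z (the intrinsics and any distortion apply to the point x, -y, -z); pixel columns grow to the right and rows downward; lengths in m; the calibration is good to about 2 mm. A picture is of the moment at which its call begins: read the wrist's pose just before it. calibration takes no time and is no camera call.
- arm.job_done(): hands the job in, once; it reports no verdict.
Trained networks look in the newest picture that a camera, given by its name, has taken for a name from the list of things; names that differ only in an ending like _2 or _b are one class to them, and where a whole thing is asked for, a point or a joint stands for the part that bears it (a point fixed in the world has none). Each returns a list of dicts, best first, with "score" (0 to 1); they miss things now and then, are a little off and sometimes report something else, mostly with a low value. They report only what shows in the picture. A call takes as long as a camera call.
- arm.spot_in(thing, camera): "xy" ([column, row] in pixels, amid what is visible of it).
- arm.masks_of(thing, camera): "pixels" (400x640 bool, what is visible of it) and "xy" ([column, row] in pixels, amid what is visible of it).
- arm.spot_point(thing, camera): "xy" ([column, row] in pixels: a listed point, or the origin of a listed thing).
The state is a dict: "t": time; "q": joint angles; "qd": joint speeds; "joint_efforts": joint torques, N m; "eef_pos": TCP position; "ee_rot": TCP orientation; "force": force on the tool from outside, world axes, zero at the start; "moment": the same for the moment, N m; "width": finger opening in m.
Only numpy, scipy, OpenCV 4.12 (cv2) and the standard library are available. Lean on these libraries where they do the work, as an engineer would, in place of code of your own. Each camera call takes 0.05 s, during which the arm holds its last target. There are 200 camera calls.

## Working session

There is one attempt and no reset: what is moved stays moved. The work goes in short steps, Python scripts to look and compute and a tool call to move; the robot and the scene stay as the last step left them, time stands still between calls to the robot, and variables do not carry over. Pictures are saved under pics/ and viewed, about 8 in all and at most 12, crops included, and the job is handed in when it is done.

Besides the shell and the picture viewer there is one more tool, called after "Call:" as name(argument=value, ...), one argument or row to a line, values as JSON. move_arm: Moves the arm, as the interface text tells. Its arguments: {"type":"object","properties":{"deltas":{"type":"array","items":{"type":"array","items":{"type":"number"}}},"claw":{"type":"number"},"squeeze":{"type":"number"}},"required":["deltas"]}

```bash
mkdir -p pics; ls
cat > h.py <<'E'
from station import arm
import numpy as np, cv2
def grab(n,f=None):
    im=arm.grab_frame(n)
    if f: cv2.imwrite('pics/'+f,im[...,::-1])
    return im
E
python3 - <<'E'
from h import *
s=arm.get_state();print({k:np.round(v,3) for k,v in s.items()}, arm.tcp_to_grasp)
a=grab('scene');b=grab('top')
cv2.imwrite('pics/a.png',a[...,::-1]);cv2.imwrite('pics/b.png',b[...,::-1])
for c in('scene','top'):
    d=arm.calibration(c);print(c,{k:np.round(v,3).tolist() for k,v in d.items()})
    for t in('tab_tip','marker_tip','lip_under','lip_top','guard','jar','wrench'):
        print(t,[(np.round(r['xy'],1).tolist(),round(r['score'],2)) for r in arm.spot_point(t,c)[:2]])
print(arm.calibration('wrist'))
E
```

```text
pics
{'t': np.float64(0.0), 'q': array([-1.027,  0.359,  0.011, -0.   , -1.224, -0.288]), 'qd': array([-0.001, -0.001,  0.   ,  0.001,  0.001,  0.   ]), 'joint_efforts': array([ 3.0000e-03, -5.8272e+01,  2.9306e+01,  6.9980e+00,  7.0000e-03,
       -0.0000e+00]), 'eef_pos': array([ 0.171, -0.653,  0.404]), 'ee_rot': array([ 3.14 , -0.   , -2.886]), 'force': array([-0.452,  0.374, -0.259]), 'moment': array([ 0.003,  0.074, -0.014]), 'width': np.float64(0.088)} 0.1593
scene {'intrinsics': [[419.845, 0.0, 322.584], [0.0, 419.845, 199.207], [0.0, 0.0, 1.0]], 'T': [[-0.36, -0.598, 0.716, 1.184], [0.933, -0.239, 0.269, 0.233], [0.011, 0.765, 0.644, 0.662], [0.0, 0.0, 0.0, 1.0]]}
tab_tip [([320.4, 147.0], 0.88)]
marker_tip [([350.0, 115.9], 0.61)]
lip_under [([301.5, 185.2], 0.75), ([320.8, 144.2], 0.52)]
lip_top [([297.4, 172.6], 0.6)]
guard [([299.3, 227.0], 0.57)]
jar [([217.7, 244.8], 0.93)]
wrench [([204.4, 209.8], 0.59)]
top {'intrinsics': [[412.574, 0.0, 314.999], [0.0, 412.574, 200.113], [0.0, 0.0, 1.0]], 'T': [[-0.008, 0.992, -0.127, 0.477], [-0.999, -0.012, -0.033, -0.007], [-0.034, 0.126, 0.991, 0.907], [0.0, 0.0, 0.0, 1.0]]}
tab_tip []
marker_tip [([318.0, 276.5], 0.92), ([457.3, 200.8], 0.25)]
lip_under [([352.7, 208.6], 0.84)]
lip_top [([356.7, 204.0], 0.74)]
guard []
jar [([414.0, 162.4], 0.86)]
wrench [([458.4, 200.8], 0.84), ([320.3, 274.5], 0.27)]
{'intrinsics': array([[309.99123752,   0.        , 322.14382891],
       [  0.        , 309.99123752, 206.4328248 ],
       [  0.        ,   0.        ,   1.        ]]), 'mount': array([[ 9.31748267e-04,  9.62814332e-01,  2.70162346e-01,
         7.41832116e-02],
       [ 9.99999355e-01, -1.07253776e-03,  3.73505266e-04,
        -5.28819376e-04],
       [ 6.49375539e-04,  2.70161823e-01, -9.62814711e-01,
         2.07508772e-02],
       [ 0.00000000e+00,  0.00000000e+00,  0.00000000e+00,
         1.00000000e+00]])}
```

View pics/a.png

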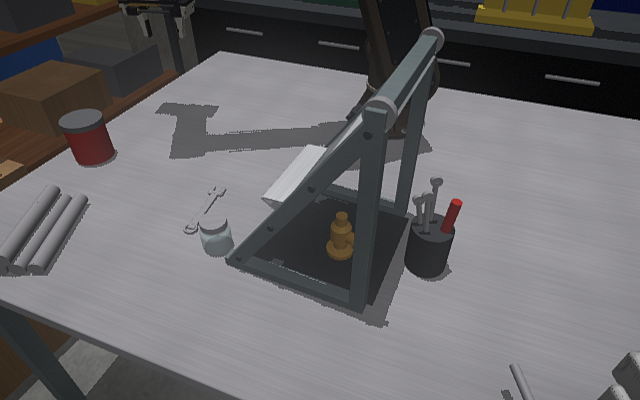

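View pics/b.png

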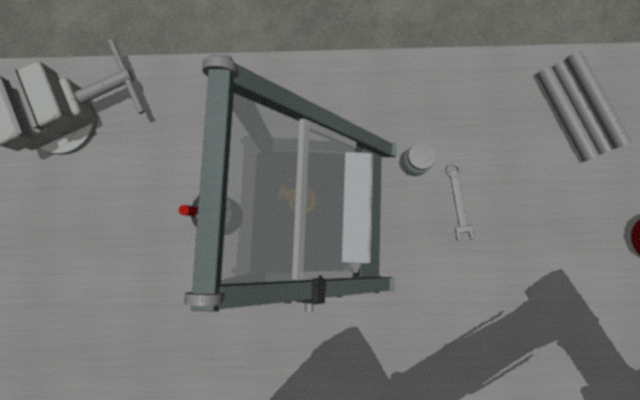

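The scene picture shows the guard with its front facing world -y, the lip wedge at about (295,175), the jar at (217,240) and the wrench at (207,210). The top picture shows the lip rectangle from (346,153) to (371,263), the tab at about (355,270), the marker clip at (318,285), the jar at (418,160) and the wrench at (458,200).

I'll fit the guard pose, sash travel and marker height to the lip corners and the detected points.

```bash
cat >> h.py <<'E'
from scipy.optimize import least_squares
from scipy.spatial.transform import Rotation as R
S,C=np.sin(np.radians(35)),np.cos(np.radians(35))
UP=np.array([S,0,C]);OUT=np.array([-C,0,S]);Y=np.array([0,1.,0])
L0=np.array([0,0,.123])
def own(up,out,y): return L0+UP*up+OUT*out+Y*y
def world(p,P): 
    x,y,a=P[:3]; return np.array([x,y,0])+R.from_euler('z',a).apply(p)
def proj(c,p,T=None):
    d=arm.calibration(c);T=d['T'] if T is None else T
    q=np.linalg.inv(T)@np.append(p,1);q=q[:3]*[1,-1,-1]
    u=d['intrinsics']@q;return u[:2]/u[2]
E
python3 - <<'E'
from h import *
for c in('scene','top'):
    im=grab(c)
    for r in arm.masks_of('lip_top',c)[:1]+arm.masks_of('sash',c)[:1]:
        m=r['pixels'].astype(np.uint8);k=cv2.findContours(m,0,2)[0];k=max(k,key=cv2.contourArea)
        print(c,r['score'],m.sum(),cv2.approxPolyDP(k,4,True)[:,0].tolist())
    print(c,[(r['xy'],r['score']) for r in arm.spot_point('tool_can',c)[:1]+arm.spot_point('jar',c)[:1]])
obs=[]
def add(c,uv,up,out,y,w=1,mk=0): obs.append((c,uv,up,out,y,w,mk))
add('top',(371,154),.006,.04,-.1);add('top',(370,263),.006,.04,.1)
add('top',(346,153),.036,0,-.1);add('top',(342,262),.036,0,.1)
add('scene',(320.4,147),.012,.016,.117)
add('scene',(301.5,185.2),0,0,0,.4);add('top',(352.7,208.6),0,0,0,.4)
add('scene',(350,115.9),.012,.016,.123,.7,1);add('top',(318,276.5),.012,.016,.123,1,1)
def f(P): return np.concatenate([o[5]*(proj(o[0],world(own(o[2]+P[4 if o[6] else 3],o[3],o[4]),P))-o[1]) for o in obs])
r=least_squares(f,[.48,-.1,1.57,.02,.1],loss='soft_l1',x_scale=[.1,.1,.3,.05,.05])
print(np.round(r.x,4));print(np.round(f(r.x).reshape(-1,2),1))
E
```

```text
scene 0.96 1799 [[360, 117], [329, 147], [305, 146], [264, 201], [275, 208]]
scene 0.76 1843 [[360, 115], [328, 147], [307, 146], [263, 200], [272, 207], [355, 128]]
scene [([427.8, 260.0], 0.66), ([218.6, 246.0], 0.59)]
top 0.61 10757 [[302, 119], [292, 276], [351, 277], [361, 262], [369, 262], [372, 156], [356, 153], [353, 141]]
top 0.87 10569 [[301, 120], [292, 275], [349, 277], [360, 262], [368, 261], [371, 155], [355, 153], [354, 142]]
top []
[ 0.5595 -0.0564  1.5222  0.0034  0.1176]
[[ 0.8  0.3]
 [-0.8 -0.1]
 [-1.1  0.3]
 [-0.6 -0.2]
 [-1.   0.4]
 [-1.  -0.5]
 [ 0.3  0.1]
 [-0.1 -0.7]
 [ 0.2 -0. ]]
```

```bash
cat >> h.py <<'E'
P=np.array([.5595,-.0564,1.5222,.0034,.1176])
RW=R.from_euler('z',P[2])
def target(tip_up,tip_out,y=0,flip=1):  # tip centre relative to lip_under at sash=0
    p=world(own(tip_up,tip_out+.178,y),P)
    z=-OUT; yy=-flip*Y; x=np.cross(yy,z)
    return p,RW*R.from_matrix(np.c_[x,yy,z])
def cur():
    s=arm.get_state(); return np.array(s['eef_pos']),R.from_euler('xyz',s['ee_rot']),s
def todo(*a,**k):
    p,r=target(*a,**k);c,rc,s=cur()
    print('target',p.round(3),'shift mm',((p-c)*1e3).round(1),'turn deg',np.degrees((r*rc.inv()).as_rotvec()).round(1))
E
python3 - <<'E'
from h import *
for f in(1,-1): todo(-.03,.07,0,f)
E
```

```text
target [ 0.549 -0.276  0.241] shift mm [ 378.   376.5 -164. ] turn deg [ 39.9  49.1 -98. ]
target [ 0.549 -0.276  0.241] shift mm [ 378.   376.5 -164. ] turn deg [ 45.5 -36.9  66.6]
```

Call:
move_arm(
  deltas=[
    [19,19,-4,2,2.5,-4.9],
    [19,19,-4,2,2.5,-4.9],
    [19,19,-4,2,2.5,-4.9],
    [19,19,-4,2,2.5,-4.9],
    [19,19,-4,2,2.5,-4.9],
  ],
  claw=255,
)

```text
t: 1.72
eef_pos: [0.2665, -0.557, 0.3847]
ee_rot: [2.956, -0.211, 2.982]
force: [0.7, -1.0, 0.4]
width: 0.0596
```

Call:
move_arm(
  deltas=[
    [19,19,-4,2,2.5,-4.9],
    [19,19,-4,2,2.5,-4.9],
    [19,19,-4,2,2.5,-4.9],
    [19,19,-4,2,2.5,-4.9],
    [19,19,-4,2,2.5,-4.9],
  ],
)

```text
t: 2.13
eef_pos: [0.3618, -0.4619, 0.3645]
ee_rot: [2.865, -0.475, 2.584]
force: [0.1, 0.3, -0.1]
width: 0.0265
```

Run:
```python
from h import *
s=cur()[2];print(s['t'],np.round(s['q'],2),np.round(s['eef_pos'],3),s['width'],np.round(s['force'],1))
for f in(1,-1): todo(-.03,.07,0,f)
```

```text
2.1333 [-0.66  0.42  0.05 -0.23 -1.69 -1.5 ] [ 0.362 -0.462  0.365] 0.026483121784454333 [ 0.1  0.3 -0.1]
target [ 0.549 -0.276  0.241] shift mm [ 187.   185.4 -123.8] turn deg [ 19.5  24.2 -48.9]
target [ 0.549 -0.276  0.241] shift mm [ 187.   185.4 -123.8] turn deg [ 26.5 -92.3  90.6]
```

Call:
move_arm(
  deltas=[
    [19,18,-8,2,2.5,-4.9],
    [19,18,-8,2,2.5,-4.9],
    [19,18,-8,2,2.5,-4.9],
    [19,18,-8,2,2.5,-4.9],
    [19,18,-8,2,2.5,-4.9],
  ],
)

```text
t: 2.55
eef_pos: [0.4569, -0.3721, 0.3243]
ee_rot: [2.902, -0.75, 2.131]
force: [0.2, 0.7, -0.2]
width: 0.0007
```

Run:
```python
from h import *
s=cur()[2];print(s['t'],np.round(s['q'],2),np.round(s['eef_pos'],3),s['width'],np.round(s['force'],1))
for f in(1,): todo(-.03,.07,0,f)
```

```text
2.55 [-0.57  0.5   0.13 -0.53 -1.78 -2.06] [ 0.457 -0.372  0.324] 0.0006643704914248854 [ 0.2  0.7 -0.2]
target [ 0.549 -0.276  0.241] shift mm [ 91.9  95.6 -83.6] turn deg [  9.3  11.8 -24.3]
```

Call:
move_arm(
  deltas=[
    [18,19,-17,1.9,2.4,-4.9],
    [18,19,-17,1.9,2.4,-4.9],
    [18,19,-17,1.9,2.4,-4.9],
    [18,19,-17,1.8,2.3,-4.8],
    [18,19,-17,1.8,2.3,-4.8],
  ],
)

```text
t: 2.97
eef_pos: [0.5467, -0.2773, 0.2389]
ee_rot: [3.14, -0.959, 1.523]
force: [0.4, 0.6, -0.1]
width: 0.0005
```

Run:
```python
from h import *
c,r,s=cur();print(s['t'],np.round(s['q'],2),np.round(s['eef_pos'],3),s['width'],np.round(s['force'],1))
todo(-.03,.07,0);todo(-.03,.008,0)
im=grab('wrist','c.png')
d=arm.calibration('wrist');T=np.eye(4);T[:3,:3]=r.as_matrix();T[:3,3]=c;T=T@d['mount']
for n,p in(('tab_tip',own(P[3]+.012,.016,.117)),('marker_tip',own(P[4]+.012,.016,.123)),('lip_top',own(P[3]+.02,.02,0)),('lip_under',own(P[3],0,0))):
    print(n,'pred',proj('wrist',world(p,P),T).round(1),[(np.round(x['xy'],1).tolist(),round(x['score'],2)) for x in arm.spot_point(n,'wrist')[:2]])
```

```text
2.9667 [-0.5   0.6   0.11 -0.83 -1.62 -2.49] [ 0.547 -0.277  0.239] 0.00046051648679583173 [ 0.4  0.6 -0.1]
target [ 0.549 -0.276  0.241] shift mm [2.1 0.8 1.8] turn deg [0.1 0.  0. ]
target [ 0.551 -0.226  0.205] shift mm [  4.5  51.5 -33.8] turn deg [0.1 0.  0. ]
tab_tip pred [154.5 155.8] [([148.0, 151.4], 0.87)]
marker_tip pred [115.2 -42.9] []
lip_top pred [326.9 144.4] [([318.7, 133.0], 0.64), ([148.2, 150.1], 0.62)]
lip_under pred [326.4 169.7] []
```

View pics/c.png

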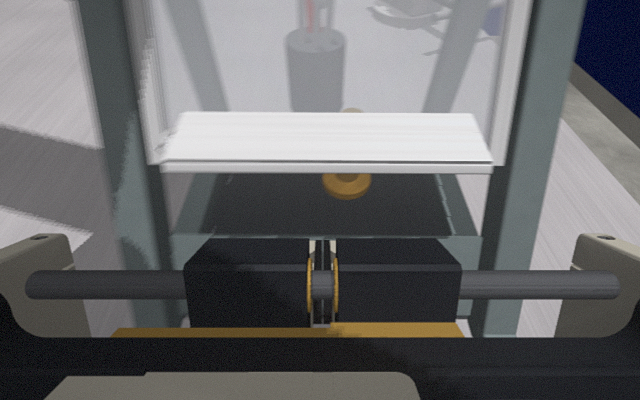

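The wrist picture shows the lip, with its front edge at row 168 and the tab at about (150,152), clear above the closed fingers, whose tips are near (322,240). The pane lies behind. Predictions agree within about 6 px, so I'll slide in under the lip.

Call:
move_arm(
  deltas=[
    [1,10,-7,0,0,0],
    [1,10,-7,0,0,0],
    [1,10,-7,0,0,0],
    [1,10,-6,0,0,0],
    [0,9,-6,0,0,0],
  ],
)

```text
t: 3.63
eef_pos: [0.5497, -0.2276, 0.2061]
ee_rot: [3.136, -0.957, 1.531]
force: [-0.1, 0.1, 0.6]
width: 0.0003
```

Call:
move_arm(
  deltas=[
    [0,2.9,4.1,0,0,0],
    [0,2.9,4.1,0,0,0],
    [0,2.9,4.1,0,0,0],
    [0,2.9,4.1,0,0,0],
    [0,2.9,4.1,0,0,0],
  ],
)

```text
t: 4.05
eef_pos: [0.5499, -0.2146, 0.2282]
ee_rot: [3.134, -0.957, 1.532]
force: [-0.1, 0.8, 0.2]
width: 0.0006
```

Call:
move_arm(
  deltas=[
    [0.2,2.9,4.1,0,0,0],
    [0.2,2.9,4.1,0,0,0],
    [0.2,2.9,4.1,0,0,0],
    [0.2,2.9,4.1,0,0,0],
    [0.2,2.9,4.1,0,0,0],
  ],
)

```text
t: 4.47
eef_pos: [0.5506, -0.2007, 0.2479]
ee_rot: [3.136, -0.956, 1.53]
force: [0.2, -5.4, -3.4]
width: 0.0006
```

```bash
cat >> h.py <<'E'
def look(name=None):
    c,r,s=cur();print(round(s['t'],2),np.round(s['q'],2),c.round(4),np.round(s['force'],1))
    o=RW.inv().apply(c-[P[0],P[1],0])-L0
    print('tip up %.1f out %.1f mm'%(1e3*o@UP,1e3*(o@OUT-.178)))
    d=arm.calibration('wrist');T=np.eye(4);T[:3,:3]=r.as_matrix();T[:3,3]=c;T=T@d['mount']
    for cam in('scene','top','wrist'):
        grab(cam,name and cam+name)
        for n in('tab_tip','marker_tip'):
            yy=.117 if n[0]=='t' else .123
            ds=arm.spot_point(n,cam)[:1]
            for x in ds:
                f=lambda v:proj(cam,world(own(v[0]+.012,.016,yy),P),T if cam=='wrist' else None)-x['xy']
                q=least_squares(f,[.05],x_scale=.05);print(cam,n,np.round(x['xy'],1),round(x['score'],2),'travel mm %.1f'%(1e3*q.x[0]),'res',q.fun.round(1))
E
python3 -c "
from h import *
look('1.png')"
```

```text
4.47 [-0.4   0.54  0.03 -0.87 -1.54 -2.53] [ 0.5506 -0.2007  0.2479] [ 0.2 -5.4 -3.4]
tip up 19.4 out 12.1 mm
scene tab_tip [326.  140.6] 0.88 travel mm 30.5 res [-0.1 -0.1]
scene marker_tip [346.8 116. ] 0.54 travel mm 110.7 res [1.1 1. ]
top tab_tip [350.3 272.3] 0.75 travel mm 21.9 res [-0.  -0.5]
top marker_tip [318.9 276.2] 0.83 travel mm 115.8 res [0.  0.2]
wrist tab_tip [ 95.9 217.5] 0.67 travel mm 29.3 res [ 8.6 -1.7]
wrist marker_tip [49.8 38. ] 0.89 travel mm 113.3 res [ 5.9 -1.2]
```

Call:
move_arm(
  deltas=[
    [0.1,2.5,3.6,0,0,0],
    [0.1,2.5,3.6,0,0,0],
    [0.1,2.5,3.6,0,0,0],
    [0.1,2.5,3.6,0,0,0],
    [0.1,2.5,3.6,0,0,0],
  ],
)

```text
t: 5.33
eef_pos: [0.5512, -0.1871, 0.2657]
ee_rot: [3.137, -0.957, 1.53]
force: [0.6, 0.4, -7.2]
width: 0.0007
```

Call:
move_arm(
  deltas=[
    [0.1,2.5,3.6,0,0,0],
    [0.1,2.5,3.6,0,0,0],
    [0.1,2.5,3.6,0,0,0],
    [0.1,2.5,3.6,0,0,0],
    [0.1,2.5,3.6,0,0,0],
  ],
)

```text
t: 5.75
eef_pos: [0.5518, -0.1747, 0.2841]
ee_rot: [3.136, -0.957, 1.531]
force: [0.2, 0.5, -6.4]
width: 0.0007
```

Call:
move_arm(
  deltas=[
    [0.1,2.5,3.6,0,0,0],
    [0.1,2.5,3.6,0,0,0],
    [0.1,2.5,3.6,0,0,0],
    [0.1,2.5,3.6,0,0,0],
    [0.1,2.5,3.6,0,0,0],
  ],
)

```text
t: 6.17
eef_pos: [0.5523, -0.1623, 0.302]
ee_rot: [3.136, -0.957, 1.531]
force: [0.6, 0.7, -6.7]
width: 0.0006
```

```bash
python3 -c "
from h import *
look('2.png')
cv2.imwrite('pics/2c.png',cv2.resize(cv2.imread('pics/wrist2.png')[:300,:300],None,fx=2,fy=2))"
```

```text
6.17 [-0.35  0.45  0.03 -0.9  -1.56 -2.63] [ 0.5523 -0.1623  0.302 ] [ 0.6  0.7 -6.7]
tip up 85.8 out 11.6 mm
scene tab_tip [342.2 123.6] 0.78 travel mm 93.1 res [-0.2 -0.2]
scene marker_tip [336.  250.7] 0.48 travel mm -219.2 res [-60.5 -57. ]
top tab_tip [328.  273.4] 0.82 travel mm 91.0 res [-0. -1.]
top marker_tip [321.  273.4] 0.73 travel mm 109.9 res [0.1 2.9]
wrist tab_tip [ 96.8 217.4] 0.93 travel mm 95.9 res [ 7.6 -1.5]
wrist marker_tip [ 80.1 185.9] 0.85 travel mm 112.5 res [ 6.3 -1.3]
```

View pics/2c.png

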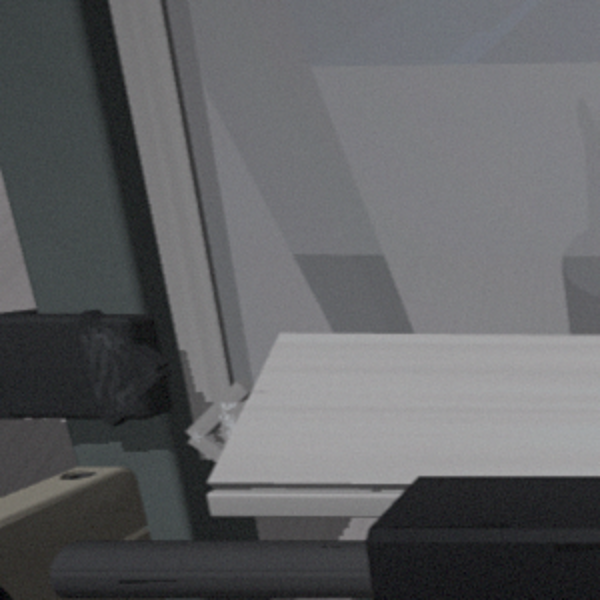

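The crop shows the tab's tip at wrist pixel (95,217) and the marker's point at (82,184). The tab is about 18 mm below the marker, so I'll make a fine push.

Call:
move_arm(
  deltas=[
    [0.1,2,2.9,0,0,0],
    [0.1,2,2.9,0,0,0],
    [0.1,2,2.9,0,0,0],
    [0.1,2,2.9,0,0,0],
    [0.1,1.5,2,0,0,0],
  ],
)

```text
t: 7.03
eef_pos: [0.5527, -0.1528, 0.3155]
ee_rot: [3.137, -0.957, 1.53]
force: [0.1, -1.9, -5.8]
width: 0.0003
```

```bash
python3 -c "
from h import *
look('3.png')
cv2.imwrite('pics/3c.png',cv2.resize(cv2.imread('pics/wrist3.png')[100:300,:200],None,fx=3,fy=3))"
```

```text
7.03 [-0.34  0.42  0.03 -0.9  -1.57 -2.66] [ 0.5527 -0.1528  0.3155] [ 0.1 -1.9 -5.8]
tip up 102.2 out 11.6 mm
scene tab_tip [346.1 119.4] 0.93 travel mm 107.5 res [-0.2 -0.2]
scene marker_tip [347.6 118.2] 0.56 travel mm 108.1 res [-0.5 -0.4]
top tab_tip [319.3 276.7] 0.94 travel mm 115.4 res [-0.1 -4.1]
top marker_tip [318.8 274.6] 0.7 travel mm 115.9 res [0.1 1.8]
wrist tab_tip [ 97.1 216.5] 0.7 travel mm 112.8 res [ 7.5 -1.5]
wrist marker_tip [ 89.  215.4] 0.6 travel mm 113.0 res [ 4.  -0.8]
```

View pics/3c.png

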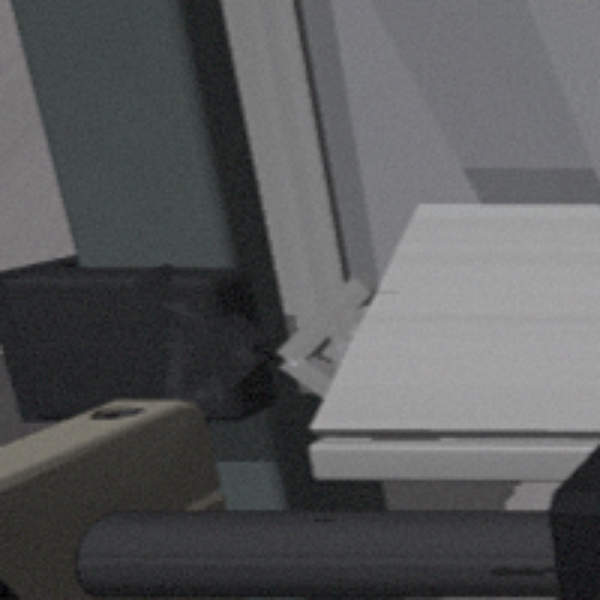

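The crop shows the marker's point at (277,350) and the tab's tip at (282,350), level and facing each other. I'll back down the slope off the lip, then draw out.

Call:
move_arm(
  deltas=[
    [-0.1,-1.2,-1.6,0,0,0],
    [-0.1,-2.3,-3.3,0,0,0],
    [-0.1,-2.3,-3.3,0,0,0],
    [0,-2.3,-3.3,0,0,0],
    [0,0,0,0,0,0],
  ],
)

```text
t: 7.9
eef_pos: [0.5523, -0.1616, 0.3026]
ee_rot: [3.139, -0.958, 1.528]
force: [0.2, -1.0, 0.2]
width: 0.0009
```

Call:
move_arm(
  deltas=[
    [-0.5,-9,6,0,0,0],
    [-1,-18,12.5,0,0,0],
    [-1,-18,12.5,0,0,0],
    [-1,-18,12.5,0,0,0],
    [-1,-18,12.5,0,0,0],
  ],
)

```text
t: 8.32
eef_pos: [0.5477, -0.2435, 0.361]
ee_rot: [3.136, -0.957, 1.531]
force: [0.8, 0.6, 0.5]
width: 0.0002
```

Call:
move_arm(
  deltas=[
    [0,-10,5,0,0,0],
    [0,-10,5,0,0,0],
    [0,0,0,0,0,0],
    [0,0,0,0,0,0],
    [0,0,0,0,0,0],
  ],
)

```text
t: 8.73
eef_pos: [0.548, -0.2615, 0.3691]
ee_rot: [3.138, -0.958, 1.53]
force: [-0.2, 0.9, 0.8]
width: 0.0006
```

```bash
python3 -c "
from h import *
look('4.png')
cv2.imwrite('pics/4c.png',cv2.imread('pics/wrist4.png'))"
```

```text
8.73 [-0.48  0.45  0.2  -0.86 -1.76 -2.67] [ 0.548  -0.2615  0.3691] [-0.2  0.9  0.8]
tip up 83.7 out 131.4 mm
scene tab_tip [347.2 115.6] 0.73 travel mm 116.2 res [1.1 1.1]
scene marker_tip [345.6 117.7] 0.5 travel mm 105.6 res [0.8 0.8]
top tab_tip [324.3 275. ] 0.55 travel mm 101.6 res [-0.1 -2.5]
top marker_tip [318.9 270.8] 0.56 travel mm 115.3 res [0.2 5.6]
wrist tab_tip [185.3 154.3] 0.96 travel mm 113.4 res [ 7.5 -0.8]
wrist marker_tip [186.4 157.7] 0.88 travel mm 109.7 res [ 0. -0.]
```

View pics/4c.png

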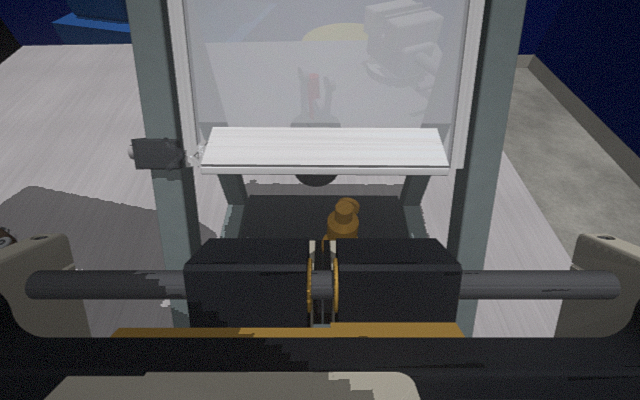

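The window stayed up after release: the tab (about (190,154)) faces the marker's point (185,155), and the arm is clear of the guard.

```bash
python3 -c "
from h import *
print(arm.job_done())"
```

```text
the job is handed in; nothing more can be done
None
```

I pushed the window up about 110 mm with the closed fingertips beneath the lip, until the tab stood level with the marker clip. I then backed down off the lip, drew the fingers about 120 mm out of the front, and handed the job in at about 9 s.

**Level check:** Just before release, tab and marker agreed within 1 mm in all three cameras (wrist 112.8 against 113.0 mm of travel). After withdrawal the wrist view still put the tab at 113.4 mm, so the window had not moved.

**Checks that disagreed:** After release the point detections scattered:

| Camera | Tab (mm) | Marker (mm) | Score |
|---|---|---|---|
| Scene | 116 | 106 | 0.5–0.7 |
| Top | 102 | 115 | about 0.55 |
| Wrist | 113.4 | 109.7 | 0.88–0.96 |

The scene and top cameras err in opposite directions. I trusted the wrist picture, where the two points faced each other.

**Forces and contact:** The reported tool force was at most about 7 N while pushing, and near zero after withdrawal. I did not measure the bystanders again; nothing came near them on the path taken.

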